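# Put the top parts drawer back in its case and lock it

## Task

Lift the top drawer off the pile by its sides, keeping it level, and set it down and let go of it on the bench right in front of the empty bay of the drawer case. Then take it by its pull, slide it fully home, and push the case's lock slide over to its end stop. Leave the other two drawers of the pile, the other drawers in the case and everything else on the bench where they are.

Things in the scene. Friction and masses are not known exactly. Their poses are not given: they have to be found in the camera images.
- drawer_top: top drawer of a pile of three: grey open plastic drawer, 0.12-0.23 kg, 90 (x) x 60 (y) x 40 mm, walls 3 mm; origin at the centre of its underside, z up, +x to its rear. Its lowest 4 mm is an inset foot (79 x 49 mm) nested inside the rim of the drawer below, 2.5 mm play all round: lift straight up. Outer side walls span z 4 to 40 mm; front face at x = -45 mm, with a pull
- drawer_top_pull (a point): centre of the pull on drawer_top's front, at (-69, 0, 30) mm in its frame, axes as the drawer's. The pull is an upright fin 10 mm thick (drawer's y), from x = -57 to -81 mm and z 4 to 38 mm in the drawer's frame, joined to the front face by a lower neck (top at z 24 mm); grip it with fingers closing along y
- drawer_mid: middle drawer of the pile, grey open plastic parts drawer with a few components in it, same as drawer_top (same size and frame); drawer_top's origin is 36 mm above its origin
- drawer_low: lowest drawer of the pile, standing on the bench, grey open plastic parts drawer with a few components in it, same as drawer_top (same size and frame)
- drawer_a: drawer standing home in one of the two occupied bays, grey open plastic parts drawer with a few components in it, same as drawer_top (same size and frame)
- drawer_b: drawer standing home in the other occupied bay, grey open plastic parts drawer with a few components in it, same as drawer_top (same size and frame)
- case: fixed drawer case, dark steel with clear plastic roof, 97 (x) x 270 (y) x 60 mm high; origin on the bench at the middle of its mouth plane, +x into the bays, z up. Three bays at y = -84, 0, +84 mm, each 66 mm wide, 91 mm deep, 56 mm high, no floor (drawers slide on the bench); dividers 18 mm thick, noses rounded (radius 9 mm). The lock's plate on the roof reaches 67 mm height
- bay: the empty bay (any of the three), its floor marked by a thin dark liner: origin on the bench at the middle of the bay, 45.5 mm inside its mouth, axes as the case's (+x into the bay). A drawer is home when it stands against the back wall, its front face flush with the mouth: its origin then coincides with this origin (within 0.5 mm) and its axes with these axes
- lock (a joint): travel of the lock slide (m) along the case's +y: 0 to 0.006 at the start (open), 0.044 at its end stop (locked); friction 1.5 N, stays where left. An aluminium bar over the case's front edge with three tongues 4 to 9 mm before the mouth plane, down to 28 mm height: before the dividers when open, before the drawers when locked, so it closes only over drawers that are home
- lock_grip (a point): point in the lock's black upright grip, 14 (case x) x 26 (case y) mm, from 67 to 101 mm above the bench; this point is 90 mm above the bench, at (75, -22 + travel, 90) mm in the case's frame; axes as the case's
- circuit_board: green circuit board 90 x 65 x 15 mm lying on the bench, origin at the centre of its underside; leave alone
- solder_reel: metal solder reel standing on its flange, 48 mm across, 40 mm high, origin at the centre of its underside; leave alone
- multimeter: yellow multimeter lying on the bench, 190 x 95 x 47 mm, origin at the centre of its underside; leave alone
Things that resemble listed ones, but are neither listed nor needed, are in the scene too. Leave any yellow look-alike of the drawer_top alone. What is shaped like the drawer_mid but purple is not meant.

How it is judged (in metres and radians):
On the way, in this order (a step that is already met when the one before it is completed fails the run):
1. the top drawer is held by its sides (gripper within 35 mm of its middle), lifted more than 20 mm clear of the drawer below (z of drawer_top in the frame of drawer_mid above 0.056 m and contact force between the fingers and drawer_top above 1 N and horizontal distance between the grasp point and drawer_top below 0.035 m), for 0.1 s.
2. the drawer stands flat on the bench in front of the empty bay (at most 30 mm of it inside, less than 140 mm in front of the mouth and 50 mm to the side), released (height (world z) of drawer_top below 0.004 m and angle between drawer_top's own z axis and vertical below 0.05 rad and contact force between the fingers and drawer_top below 0.05 N and linear speed of drawer_top below 0.02 m/s and x of drawer_top in the frame of bay between -0.23 and -0.06 m and y of drawer_top in the frame of bay between -0.05 and 0.05 m), for 0.2 s.
3. the drawer, still out, is taken by its pull (gripper within 20 mm of the pull's fin) (contact force between the fingers and drawer_top above 1 N and horizontal distance between the grasp point and drawer_top_pull below 0.02 m and x of drawer_top in the frame of bay below -0.035 m), for 0.1 s.
4. the drawer is fully home in the bay (within 3 mm) with the lock still open (x of drawer_top in the frame of bay above -0.003 m and y of drawer_top in the frame of bay between -0.006 and 0.006 m and height (world z) of drawer_top below 0.004 m and angle between drawer_top's own z axis and vertical below 0.05 rad and value of joint lock below 0.015 m), for 0.2 s.
At the end, for the whole second after the job is handed in: The drawer stands upright on the bench inside the formerly empty bay, fully home (within 3 mm of the back wall) and at rest, the lock slide is at its end stop (within 3 mm), the two lower drawers of the pile are within 20 mm and the other drawers in the case within 15 mm of where they were (x of drawer_top in the frame of bay above -0.003 m and y of drawer_top in the frame of bay between -0.006 and 0.006 m and height (world z) of drawer_top below 0.004 m and angle between drawer_top's own z axis and vertical below 0.05 rad and value of joint lock above 0.041 m and contact force between the fingers and drawer_top below 0.05 N and linear speed of drawer_top below 0.02 m/s and distance of each of drawer_mid, drawer_low from where it was at the start of the episode below 0.02 m and distance of each of drawer_a, drawer_b from where it was at the start of the episode below 0.015 m); the robot touches nothing.
It fails at once if the drawer is tipped by more than about 23 degrees (its parts would spill) (angle between drawer_top's own z axis and vertical above 0.4 rad).
It fails at once if the drawer is dropped (from more than about 15 mm) (contact force between the fingers and drawer_top below 0.01 N and linear speed of drawer_top above 0.5 m/s).
It fails at once if a lower drawer of the pile is moved by more than 20 mm (distance of any of drawer_mid, drawer_low from where it was at the start of the episode above 0.02 m).
It fails at once if a neighbouring drawer in the case is moved by more than 15 mm (distance of any of drawer_a, drawer_b from where it was at the start of the episode above 0.015 m).
It fails at once if another thing on the bench is moved by more than 30 mm (distance of any of circuit_board, solder_reel, multimeter from where it was at the start of the episode above 0.03 m).
It also fails if it takes over 58 s, if anything falls off the work surface, if the arm or the gripper's body presses on something with over 40 N, if the wrist force passes 120 N, or if a joint passes its speed limit or range.

## Robot

A 6-joint arm with a two-finger parallel gripper is mounted at the origin on the work surface. World frame = base frame: x ahead of the robot, y to its left, z up, the work surface at z = 0. Lengths are in m, angles in degrees, forces in N, time in s.
With the tool pointing down it reaches from about 0.375 to 0.9 m from the base axis. Payload 3.1 kg.
Tool frame: the origin (TCP) lies between the finger pads; the fingertips stand 11 mm ahead of it and the grasp point (between the pads) lies 8 mm behind it; z points along the fingers, y is the line along which they close (so a half turn about z gives the same grasp; the last joint's range is limited). The gripper opens to 87 mm and grips with 3 to 60 N. Pads are 19 mm wide; open, the fingers measure 117 mm over their backs; the gripper's body (75 mm by 190 mm) begins 51 mm behind the grasp point.
Start: joints at [58.184, 30.224, 82.088, -0, 67.689, -10.227], TCP at [0.23, 0.581, 0.234] pointing down, gripper open.
Joint ranges: [-176.69, 176.69], [-43.24, 126.21], [12.49, 139.97], [-82, 262], [0, 151.66], [-163.58, 163.58]. Speed limits (degrees/s): [159.86, 159.86, 180, 180, 180, 180].

## Interface

Orientations are given as a 3x3 rotation matrix whose columns are the frame's x, y, z axes.
In Python, from rig import bot, viewer, workorder, models gives the robot as it stands.
- The arm moves only by the shell command python3 -m jog 'ROWS'. ROWS is JSON, a list of rows, each a list of 7 numbers: the opening, from 0 (shut) to 1 (fully open), then the shift along the tool's x, y, z in m, then the turn, a rotation vector about the tool's x, y, z in degrees. In form: [[claw, x, y, z, ax, ay, az], ...]. A call has 1 to 20 rows; each row is the pose to reach, as a shift and turn from the pose commanded when the call began, along the tool's axes at that moment; what a row does not reach only later rows make up. A row lasts 1/8 s, in which the tool goes at most 62.5 mm and 10.7 degrees, less where a joint would pass 70% of its speed; a pose out of reach is approached as far as the arm can. A call with a gripper value outside its range is refused whole. The fingers move at their own pace and stop on an object; the grip force is fixed at half the most. Time passes only in rows, so rows that repeat a pose let the fingers close. It gives the time, the measured TCP pose, the force, the opening and the grip force at its end, in the units of the state.
- bot.read_state(): the state, without advancing time (a new reading comes with each control period).
- viewer.capture(name): name is "scene" or "top"; returns (picture, depth): 384x512x3 uint8, blue, green, red; 384x512 float32, m along the optical axis (not along the pixel's ray), 0 where there is no reading.
- viewer.camera_info(name): a dict with "fx", "fy", "cx", "cy" (pixels), "world_to_cam" (4x4, takes a point from world to camera coordinates). Camera axes: x right, y down, z forward; pixel columns grow to the right and rows downward; lengths in m; the calibration is good to about 2 mm. A picture is of the moment at which its call begins. camera_info takes no time and is no camera call.
- workorder.hand_in(): hands the job in; it is judged then, once.
Trained networks look in the newest picture that a camera, given by its name, has taken for a name from the list of things; names that differ only in an ending like _2 or _b are one class to them, and where a whole thing is asked for, a point or a joint stands for the part that bears it (a point fixed in the world has none). Each returns a list of dicts, best first, with "p" (0 to 1); they miss things now and then, are a little off and sometimes report something else, mostly with a low value. They report only what shows in the picture. A call takes as long as a camera call. They do not tell look-alikes from the thing itself.
- models.outline_of(camera, thing): "mask" (384x512 bool, what is visible of it).
- models.tip_of(camera, thing): "xyz" ([x, y, z] in m, in world coordinates, good to about 4 mm: a listed point, or the origin of a listed thing).
The state is a dict: "time_s": time; "joint_positions": joint angles; "qvel": joint speeds; "tau": joint torques, N m; "position": TCP position; "tcp_rot": TCP orientation; "force": force on the tool from outside, world axes, zero at the start; "moment": the same for the moment, N m; "opening": opening from 0.0 (shut) to 1.0 (fully open); "grasp_force": force on a finger pad.
Only numpy, scipy, OpenCV 4.12 (cv2) and the standard library are available. Lean on these libraries where they do the work, as an engineer would, in place of code of your own. Each camera call takes 0.05 s, during which the arm holds its last target. There are 200 camera calls.

## Working session

There is one attempt and no reset: what is moved stays moved. The work goes in short steps, Python scripts to look and compute and a shell command to move; the robot and the scene stay as the last step left them, time stands still between calls to the robot, and variables do not carry over. Pictures are saved under pics/ and viewed, at most 10 in all, crops included, and the job is handed in when it is done.

```bash
ls; mkdir -p pics; cat > h.py <<'E'
import numpy as np, cv2
from rig import bot, viewer, workorder, models
def cloud(cam):
    img,d=viewer.capture(cam); c=viewer.camera_info(cam)
    v,u=np.mgrid[:384,:512]
    P=np.stack([(u-c['cx'])/c['fx']*d,(v-c['cy'])/c['fy']*d,d],-1)
    T=np.linalg.inv(np.array(c['world_to_cam']))
    W=P@T[:3,:3].T+T[:3,3]; W[d==0]=np.nan
    return img,d,W
E
python3 - <<'E'
from h import *
ims=[]
for cam in ("top","scene"):
    img,d,W=cloud(cam); np.savez(cam+'.npz',img=img,W=W); ims.append(img)
    print(cam, viewer.camera_info(cam))
    for t in ("drawer_top","drawer_top_pull","case","bay","lock_grip","multimeter","solder_reel","circuit_board"):
        r=models.tip_of(cam,t); print(t,[(round(x['p'],2),np.round(x['xyz'],3).tolist()) for x in r[:6]])
cv2.imwrite('pics/top.png',cv2.resize(ims[0],(800,600)));cv2.imwrite('pics/scene.png',cv2.resize(ims[1],(800,600)))
s=bot.read_state();print(s)
E
```

```text
pics
top {'fx': 367.47089595779426, 'fy': 367.47089595779426, 'cx': 257.9053591144581, 'cy': 196.22782969405492, 'world_to_cam': array([[ 2.47330960e-02, -9.99693915e-01,  5.91838372e-04,
         1.35015391e-03],
       [-9.83309198e-01, -2.44344648e-02, -1.80294145e-01,
         5.69237382e-01],
       [ 1.80253421e-01,  3.87727229e-03, -9.83612561e-01,
         1.07531739e+00],
       [ 0.00000000e+00,  0.00000000e+00,  0.00000000e+00,
         1.00000000e+00]])}
drawer_top [(0.82, [0.333, -0.329, 0.0]), (0.58, [0.524, -0.351, 0.068])]
drawer_top_pull [(0.97, [0.46, -0.37, 0.103]), (0.56, [0.389, -0.299, 0.034])]
case [(0.74, [0.574, 0.1, 0.002])]
bay [(0.39, [0.523, -0.352, 0.0]), (0.27, [0.523, -0.348, 0.07])]
lock_grip [(0.93, [0.646, 0.07, 0.092])]
multimeter [(0.72, [0.702, -0.202, -0.0]), (0.46, [0.524, -0.35, 0.001])]
solder_reel [(0.61, [0.705, -0.202, 0.001]), (0.27, [0.525, -0.351, -0.0])]
circuit_board [(0.88, [0.466, -0.165, -0.001])]
scene {'fx': 379.05247847981593, 'fy': 379.05247847981593, 'cx': 251.17668831841777, 'cy': 189.8499152229702, 'world_to_cam': array([[ 0
[... 734 characters left out ...]
.94139608e-04,
        6.76872904e+01, -1.02267424e+01]), 'qvel': array([ 0.03002551, -0.00214169, -0.06369399,  0.02989131, -0.01465614,
        0.03786424]), 'tau': array([-1.92918465e-04, -4.39999795e+01, -1.76985580e+01,  6.33640098e-02,
        5.03474171e-02,  3.81764210e-06]), 'position': array([0.22992685, 0.58114691, 0.23355985]), 'tcp_rot': array([[-9.29844925e-01,  3.67951649e-01,  2.19333853e-05],
       [ 3.67951649e-01,  9.29844924e-01,  2.94067197e-05],
       [-9.57439604e-06,  3.54141143e-05, -9.99999999e-01]]), 'force': array([-0.03653216, -0.41026621,  0.31290597]), 'moment': array([ 0.01151418,  0.00843608, -0.02240645]), 'grasp_force': 0.0, 'opening': 0.9994466905926902}
```

View pics/top.png

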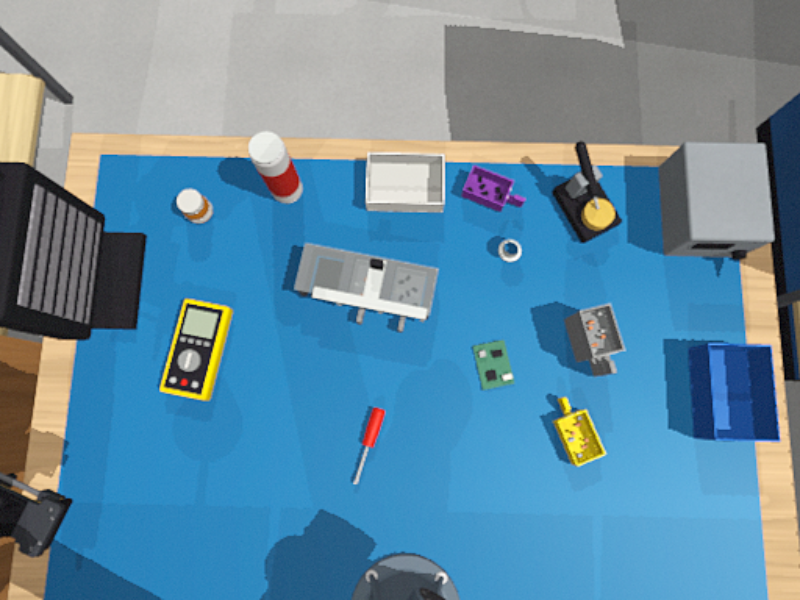

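View pics/scene.png

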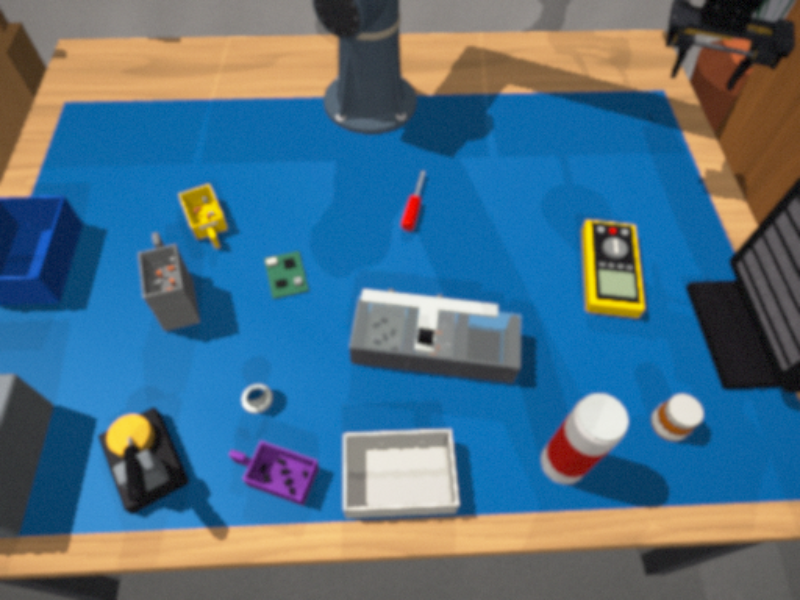

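The top view shows these drawer-like things:
- The grey pile is at (597,335).
- A yellow look-alike is at (578,432), and a purple one at (490,187).
- Grey drawers stand in the case's middle and right bays, with pulls at (361,315) and (401,323).

I choose the grey pile. The case is at (367,280), and its empty bay is the left one at (330,272), on the +y side.

```bash
python3 - <<'E'
from h import *
def rect(p,n):
    r=cv2.minAreaRect((p[:,:2]*1000).astype(np.float32)); print(n,len(p),np.round(r[0],1),np.round(r[1],1),round(r[2],2))
for cam in("top","scene"):
    f=np.load(cam+'.npz'); W=f['W']; x,y,z=np.moveaxis(W,-1,0)
    m=(abs(x-.51)<.1)&(abs(y+.35)<.09)
    print(cam,np.histogram(z[m],bins=np.arange(-.01,.13,.01)))
    rect(W[m&(z>.095)],'rim+pull'); rect(W[m&(z>.107)&(z<.117)],'rim')
    m=(abs(x-.6)<.13)&(abs(y-.1)<.17)
    print(np.histogram(z[m],bins=np.arange(-.01,.12,.01)))
    for lo,hi in((.05,.075),(.062,.072),(.054,.0635),(.09,.11)): rect(W[m&(z>lo)&(z<hi)],(lo,hi))
im=np.load('top.npz')['img']; im2=np.load('scene.npz')['img']
a=cv2.resize(im[180:250,350:420],(400,400),interpolation=2); b=cv2.resize(im[145:220,180:290],(400,273),interpolation=2)
c=cv2.resize(im2[175:255,215:345],(400,246),interpolation=2)
o=np.zeros((520,800,3),np.uint8); o[:400,:400]=a;o[:273,400:]=b;o[273:519,400:]=c
cv2.imwrite('pics/crop1.png',o)
E
```

```text
top (array([ 449, 1961,   44,   46,   38,   34,   49,   50,  192,  327,  115,
        113,  145,    0]), array([-0.01,  0.  ,  0.01,  0.02,  0.03,  0.04,  0.05,  0.06,  0.07,
        0.08,  0.09,  0.1 ,  0.11,  0.12,  0.13]))
rim+pull 321 [ 505.8 -354.5] [125.5  61.8] 15.19
rim 190 [ 505.9 -354.6] [125.5  61.6] 15.47
(array([1348, 3968,   11,   24,   48,   19,  639, 2110,  120,   10,   10,
         33]), array([-0.01,  0.  ,  0.01,  0.02,  0.03,  0.04,  0.05,  0.06,  0.07,
        0.08,  0.09,  0.1 ,  0.11]))
(0.05, 0.075) 2868 [617.3  92. ] [269.9 107.1] 80.08
(0.062, 0.072) 1398 [616.5  91.8] [269.3 105.5] 80.08
(0.054, 0.0635) 1920 [617.5  91.9] [269.9 106.9] 80.16
(0.09, 0.11) 43 [644.2  70.3] [25.1 12.6] 82.79
scene (array([1439, 1211,   57,   72,   65,   73,   74,   74,  350,  229,  181,
        215,  124,    0]), array([-0.01,  0.  ,  0.01,  0.02,  0.03,  0.04,  0.05,  0.06,  0.07,
        0.08,  0.09,  0.1 ,  0.11,  0.12,  0.13]))
rim+pull 430 [ 507.7 -352.1] [128.7  60.6] 14.97
rim 213 [ 507.2 -352.4] [127.5  60.3] 14.84
(array([2996, 2880,  169,  193,  191,  197, 2186, 1863,   24,   19,   44,
         24]), array([-0.01,  0.  ,  0.01,  0.02,  0.03,  0.04,  0.05,  0.06,  0.07,
        0.08,  0.09,  0.1 ,  0.11]))
(0.05, 0.075) 4062 [618.7  93.5] [269.9 109.3] 79.67
(0.062, 0.072) 996 [617.6  93.2] [266.3 107.4] 79.67
(0.054, 0.0635) 3113 [618.6  93.5] [269.9 109.3] 79.67
(0.09, 0.11) 68 [647.  72.] [24.7 14.3] 78.15
```

View pics/crop1.png

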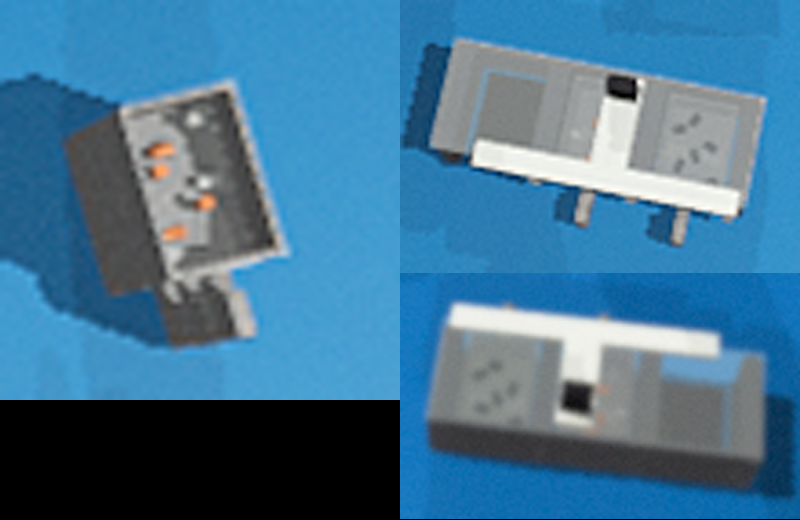

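The crop confirms the choice. The pile's top drawer is grey with orange parts and its pull points down-left. The case's left bay shows only a dark liner, and the other two bays hold drawers with pulls. Next I work out the poses and the first move.

```bash
cat >> h.py <<'E'
from scipy.spatial.transform import Rotation as Ro
def yaw(a): 
    c,s=np.cos(np.radians(a)),np.sin(np.radians(a)); return np.array([[c,-s],[s,c]])
CASE=np.array([.5757,.1002]); CY=-10.1
def incase(x,y): return CASE+yaw(CY)@np.array([x,y])
def go(x,y,z,ang=None):
    "rows values to bring the TCP to x,y,z with tool y at heading ang, tool down"
    s=bot.read_state(); R=s['tcp_rot']; d=R.T@(np.array([x,y,z])-s['position'])
    if ang is None: r=np.zeros(3)
    else:
        a=np.radians(ang); yy=np.array([np.cos(a),np.sin(a),0]); zz=np.array([0,0,-1.])
        r=Ro.from_matrix(R.T@np.c_[np.cross(yy,zz),yy,zz]).as_rotvec(degrees=True)
    print(np.round(d,4).tolist(),np.round(r,2).tolist())
E
python3 -c "
from h import *
go(.45,.1,.24,0); go(.524,-.3488,.19,-74.9)
print(incase(.0455-.13,.084),incase(.0455,.084))"
```

```text
[-0.3817, -0.3664, -0.0064] [0.0, -0.0, 68.41]
[-0.6156, -0.7565, 0.0435] [0.0, -0.0, 143.31]
[0.50724029 0.19771676] [0.6352257  0.17491908]
```

```bash
python3 -m jog '[[1,-0.19,-0.18,0,0,0,34],[1,-0.3817,-0.3664,0,0,0,68],[1,-0.3817,-0.3664,0,0,0,68],[1,-0.3817,-0.3664,0,0,0,68],[1,-0.3817,-0.3664,0,0,0,68],[1,-0.3817,-0.3664,0,0,0,68],[1,-0.3817,-0.3664,0,0,0,68],[1,-0.3817,-0.3664,0,0,0,68],[1,-0.6156,-0.7565,0.0435,0,0,143.3],[1,-0.6156,-0.7565,0.0435,0,0,143.3],[1,-0.6156,-0.7565,0.0435,0,0,143.3],[1,-0.6156,-0.7565,0.0435,0,0,143.3],[1,-0.6156,-0.7565,0.0435,0,0,143.3],[1,-0.6156,-0.7565,0.0435,0,0,143.3],[1,-0.6156,-0.7565,0.0435,0,0,143.3],[1,-0.6156,-0.7565,0.0435,0,0,143.3],[1,-0.6156,-0.7565,0.0435,0,0,143.3],[1,-0.6156,-0.7565,0.0435,0,0,143.3],[1,-0.6156,-0.7565,0.0435,0,0,143.3],[1,-0.6156,-0.7565,0.0435,0,0,143.3]]'; python3 -c "
from h import *
go(.524,-.3488,.098,-74.9); print(bot.read_state()['joint_positions'])"
```

```text
time_s: 3.4
position: [0.5241, -0.3475, 0.1904]
tcp_rot: [[0.965, 0.262, -0.0], [0.262, -0.965, 0.0], [0.0, -0.0, -1.0]]
force: [-0.7, -0.2, 0.9]
opening: 1.004
grasp_force: 0.0
[-0.0005, 0.0013, 0.0924] [-0.01, -0.0, 0.1]
[-4.37125971e+01  3.33104291e+01  8.39251207e+01  4.93331798e-03
  6.27689246e+01  3.10880615e+01]
```

```bash
python3 -m jog '[[1,0,0.001,0.03,0,0,0],[1,0,0.001,0.055,0,0,0],[1,0,0.001,0.075,0,0,0],[1,0,0.001,0.092,0,0,0],[1,0,0.001,0.092,0,0,0],[1,0,0.001,0.092,0,0,0]]'; python3 -m jog '[[0.85,0,0,0,0,0,0],[0.78,0,0,0,0,0,0],[0.72,0,0,0,0,0,0],[0.6,0,0,0,0,0,0],[0.5,0,0,0,0,0,0],[0.4,0,0,0,0,0,0],[0.4,0,0,0,0,0,0]]'
```

```text
time_s: 4.15
position: [0.5248, -0.35, 0.0988]
tcp_rot: [[0.965, 0.261, 0.001], [0.261, -0.965, -0.001], [0.001, 0.001, -1.0]]
force: [-1.0, -0.0, -0.0]
opening: 1.002
grasp_force: 0.0
time_s: 5.03
position: [0.5243, -0.3498, 0.0982]
tcp_rot: [[0.965, 0.261, 0.0], [0.261, -0.965, -0.0], [0.0, 0.0, -1.0]]
force: [-0.4, 0.1, 2.3]
opening: 0.69
grasp_force: 30.0
```

```bash
python3 -m jog '[[0.4,0,0,-0.005,0,0,0],[0.4,0,0,-0.012,0,0,0],[0.4,0,0,-0.02,0,0,0],[0.4,0,0,-0.035,0,0,0],[0.4,0,0,-0.055,0,0,0],[0.4,0,0,-0.075,0,0,0],[0.4,0,0,-0.09,0,0,0],[0.4,0,0,-0.09,0,0,0],[0.4,0,0,-0.09,0,0,0]]'; python3 - <<'E'
from h import *
for c in("top","scene"):
    img,d,W=cloud(c)
    a=img[150:290,330:450] if c=="top" else img[120:260,40:190]
    cv2.imwrite('pics/%s_l.png'%c,cv2.resize(a,None,fx=2.6,fy=2.6,interpolation=2))
    m=(W[...,2]>.06)&(W[...,2]<.085)&(abs(W[...,0]-.51)<.1)&(abs(W[...,1]+.35)<.08)
    if m.sum()>20: print(c,m.sum(),cv2.minAreaRect((W[m][:,:2]*1000).astype(np.float32)))
a=cv2.imread('pics/top_l.png');b=cv2.imread('pics/scene_l.png')
cv2.imwrite('pics/lift.png',np.hstack([a,b]))
p=incase(.0455-.13,.084); go(*p,.19,CY-90)
E
```

```text
time_s: 6.15
position: [0.5238, -0.3494, 0.1876]
tcp_rot: [[0.965, 0.261, -0.001], [0.261, -0.965, 0.001], [-0.001, -0.001, -1.0]]
force: [0.7, 0.8, -1.5]
opening: 0.684
grasp_force: 30.0
top 31 ((514.6378173828125, -333.9562683105469), (99.47897338867188, 17.660499572753906), 39.86323928833008)
scene 248 ((524.6538696289062, -347.7411804199219), (91.47102355957031, 61.22433853149414), 15.198469161987305)
[0.1267, -0.5324, -0.0021] [-0.09, 0.08, 25.21]
```

View pics/lift.png

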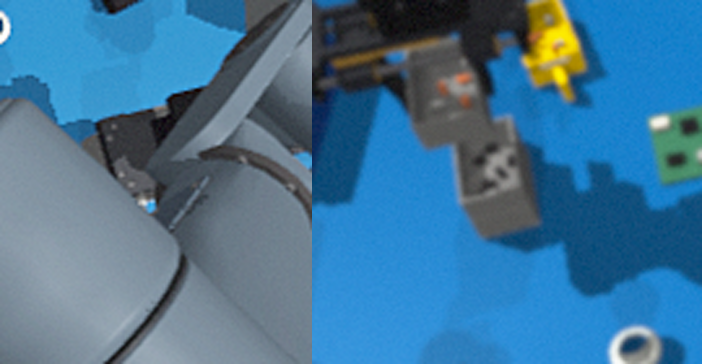

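The lift worked: the drawer is level in the fingers at about (445,90), and the pile's lower two haven't moved, at (495,185). Now I carry it over.

```bash
python3 -m jog '[[0.4,0.005,-0.02,0,0,0,1],[0.4,0.015,-0.06,0,0,0,3],[0.4,0.025,-0.1,0,0,0,5],[0.4,0.036,-0.15,0,0,0,7],[0.4,0.048,-0.2,0,0,0,9],[0.4,0.06,-0.25,0,0,0,12],[0.4,0.071,-0.3,0,0,0,14],[0.4,0.083,-0.35,0,0,0,16],[0.4,0.095,-0.4,0,0,0,19],[0.4,0.107,-0.45,0,0,0,21],[0.4,0.117,-0.49,0,0,0,23],[0.4,0.123,-0.515,0,0,0,24.4],[0.4,0.126,-0.529,0,0,0,25.1],[0.4,0.1267,-0.5324,0,-0.09,0.08,25.2],[0.4,0.1267,-0.5324,0,-0.09,0.08,25.2],[0.4,0.1267,-0.5324,0,-0.09,0.08,25.2]]'; python3 - <<'E'
from h import *
p=incase(.0455-.13,.084); go(*p,.0265,CY-90)
# drawer bottom relative to the TCP, from the scene view
img,d,W=cloud('scene'); x,y,z=np.moveaxis(W,-1,0)
m=(abs(x-.5)<.08)&(abs(y-.2)<.07)&(z>.08)&(z<.23)
print(np.histogram(z[m],bins=np.arange(.08,.24,.01)))
m&=(z<.18)
print(cv2.minAreaRect((W[m][:,:2]*1000).astype(np.float32)), z[m].min())
E
```

```text
time_s: 8.25
position: [0.5078, 0.1965, 0.1879]
tcp_rot: [[0.984, -0.176, 0.001], [-0.176, -0.984, -0.002], [0.001, 0.002, -1.0]]
force: [0.4, 0.3, -2.6]
opening: 0.689
grasp_force: 30.0
[-0.001, -0.0013, 0.1614] [0.09, -0.08, -0.03]
(array([  0,   0,   0,   0,   0,   0,   0,   0, 325, 189, 137, 181, 111,
        34,  16]), array([0.08, 0.09, 0.1 , 0.11, 0.12, 0.13, 0.14, 0.15, 0.16, 0.17, 0.18,
       0.19, 0.2 , 0.21, 0.22, 0.23]))
((509.2641906738281, 197.08297729492188), (77.27764129638672, 92.11369323730469), 81.72866821289062) 0.1634320590553474
```

```bash
python3 -m jog '[[0.4,-0.001,-0.001,0.02,0,0,0],[0.4,-0.001,-0.001,0.05,0,0,0],[0.4,-0.001,-0.001,0.08,0,0,0],[0.4,-0.001,-0.001,0.11,0,0,0],[0.4,-0.001,-0.001,0.13,0,0,0],[0.4,-0.001,-0.001,0.145,0,0,0],[0.4,-0.001,-0.001,0.153,0,0,0],[0.4,-0.001,-0.001,0.157,0,0,0],[0.4,-0.001,-0.001,0.159,0,0,0],[0.4,-0.001,-0.001,0.1605,0,0,0],[0.4,-0.001,-0.001,0.161,0,0,0],[0.4,-0.001,-0.001,0.161,0,0,0]]'
```

```text
time_s: 9.8
position: [0.5073, 0.1982, 0.0273]
tcp_rot: [[0.985, -0.175, 0.002], [-0.175, -0.985, -0.001], [0.002, 0.001, -1.0]]
force: [0.3, -0.2, -2.1]
opening: 0.687
grasp_force: 30.0
```

Not touching yet (about 1 mm up). I'll lower it the last bit.

```bash
python3 -m jog '[[0.4,0,0,0.0008,0,0,0],[0.4,0,0,0.0014,0,0,0],[0.4,0,0,0.0014,0,0,0]]'
```

```text
time_s: 10.18
position: [0.5074, 0.1982, 0.0262]
tcp_rot: [[0.985, -0.175, 0.002], [-0.175, -0.985, -0.001], [0.002, 0.001, -1.0]]
force: [-0.7, -0.4, 3.9]
opening: 0.688
grasp_force: 30.0
```

Contact with the bench. I release and rise.

```bash
python3 -m jog '[[0.72,0,0,0,0,0,0],[0.8,0,0,0,0,0,0],[0.95,0,0,0,0,0,0],[0.95,0,0,0,0,0,0],[0.95,0,0,-0.02,0,0,0],[0.95,0,0,-0.07,0,0,0],[0.95,-0.05,0,-0.12,0,0,0],[0.95,-0.1,0,-0.17,0,0,0],[0.95,-0.1,0.05,-0.2,0,0,0],[0.95,-0.1,0.1,-0.2,0,0,0],[0.95,-0.1,0.15,-0.2,0,0,0],[0.95,-0.1,0.2,-0.2,0,0,0],[0.95,-0.1,0.2,-0.2,0,0,0]]'; python3 - <<'E'
from h import *
for c in("top","scene"):
    img,d,W=cloud(c); np.savez(c+'2.npz',img=img,W=W); x,y,z=np.moveaxis(W,-1,0)
    cv2.imwrite('pics/%s2.png'%c,img)
    m=(abs(x-.5)<.1)&(abs(y-.2)<.065)&(z>.02)&(z<.047)&(x<.575+(y-.1)*.18-.015)
    print(c,m.sum(),cv2.minAreaRect((W[m][:,:2]*1000).astype(np.float32)))
    print([(round(r['p'],2),np.round(r['xyz'],3)) for r in models.tip_of(c,'drawer_top_pull')])
a=cv2.imread('pics/top2.png');b=cv2.imread('pics/scene2.png')
cv2.imwrite('pics/set.png',cv2.resize(np.hstack([a[130:250,170:300],b[140:260,210:340]]),None,fx=3,fy=3,interpolation=2))
E
```

```text
time_s: 11.8
position: [0.3732, 0.0165, 0.2259]
tcp_rot: [[0.983, -0.182, 0.002], [-0.182, -0.983, -0.002], [0.002, 0.002, -1.0]]
force: [1.4, 0.6, 0.5]
opening: 0.951
grasp_force: 0.0
top 250 ((487.79522705078125, 200.30026245117188), (61.055355072021484, 126.27962493896484), 80.11250305175781)
[(0.83, array([0.443, 0.208, 0.03 ])), (0.55, array([ 0.391, -0.3  ,  0.034]))]
scene 350 ((491.4970397949219, 202.1280517578125), (60.01618576049805, 125.90897369384766), 79.36234283447266)
[(0.98, array([0.44 , 0.211, 0.029])), (0.76, array([ 0.393, -0.297,  0.03 ])), (0.63, array([ 0.523, -0.354,  0.033]))]
```

View pics/set.png

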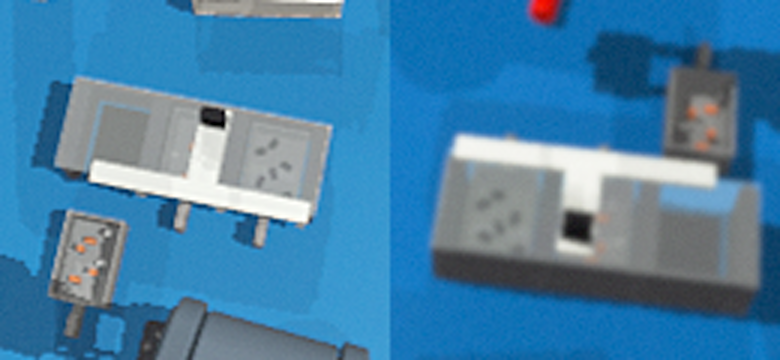

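The drawer stands flat at about (87,258) in the crop, square in front of the left bay, with its pull pointing towards the robot. It measures 84.0 to 84.6 mm in case y, so it is aligned.

```bash
python3 -c "
from h import *
go(.4394,.2101,.1,CY-90);go(.4394,.2101,.027,CY-90)"
```

```text
[0.0317, -0.1989, 0.1255] [0.05, -0.08, 0.08]
[0.0316, -0.1989, 0.1985] [0.05, -0.08, 0.08]
```

```bash
python3 -m jog '[[0.5,0.01,-0.06,0,0,0,0],[0.5,0.02,-0.12,0.02,0,0,0],[0.5,0.0317,-0.175,0.06,0,0,0],[0.5,0.0317,-0.1989,0.11,0.05,-0.08,0.08],[0.5,0.0317,-0.1989,0.125,0.05,-0.08,0.08],[0.5,0.0317,-0.1989,0.14,0.05,-0.08,0.08],[0.5,0.0317,-0.1989,0.165,0.05,-0.08,0.08],[0.5,0.0317,-0.1989,0.185,0.05,-0.08,0.08],[0.5,0.0317,-0.1989,0.198,0.05,-0.08,0.08],[0.5,0.0317,-0.1989,0.198,0.05,-0.08,0.08],[0.5,0.0317,-0.1989,0.198,0.05,-0.08,0.08]]'; python3 -c "
from h import *
go(.4394,.2101,.027,CY-90)"
```

```text
time_s: 13.38
position: [0.4402, 0.2092, 0.0281]
tcp_rot: [[0.984, -0.176, 0.001], [-0.176, -0.984, -0.0], [0.001, -0.0, -1.0]]
force: [0.0, -0.7, -0.2]
opening: 0.499
grasp_force: 0.0
[-0.0009, -0.0007, 0.0011] [-0.01, -0.08, -0.06]
```

```bash
python3 -m jog '[[0.35,0,-0.0007,0,0,0,0],[0.25,0,-0.0007,0,0,0,0],[0.18,0,-0.0007,0,0,0,0],[0.1,0,-0.0007,0,0,0,0],[0.05,0,-0.0007,0,0,0,0],[0.05,0,-0.0007,0,0,0,0],[0.05,0,-0.0007,0,0,0,0]]'; python3 - <<'E'
from h import *
go(*incase(-.069,.084),.0275,CY-90)
for c in("scene",):
    img,d,W=cloud(c); x,y,z=np.moveaxis(W,-1,0)
    m=(abs(x-.5)<.1)&(abs(y-.2)<.065)&(z>.02)&(z<.042)&(x>.47)&(x<.575+(y-.1)*.18-.015)
    print(c,m.sum(),cv2.minAreaRect((W[m][:,:2]*1000).astype(np.float32)))
E
```

```text
time_s: 14.25
position: [0.44, 0.2098, 0.0276]
tcp_rot: [[0.984, -0.177, 0.0], [-0.177, -0.984, -0.0], [0.0, 0.0, -1.0]]
force: [-0.5, -0.2, 0.7]
opening: 0.113
grasp_force: 30.0
[0.0839, -0.0001, 0.0001] [0.02, -0.02, -0.08]
scene 204 ((509.2103271484375, 198.34242248535156), (60.154319763183594, 88.6352767944336), 79.43207550048828)
```

```bash
python3 -m jog '[[0.05,0.01,0,0,0,0,0],[0.05,0.022,0,0,0,0,0],[0.05,0.034,0,0,0,0,0],[0.05,0.044,0,0,0,0,0],[0.05,0.052,0,0,0,0,0],[0.05,0.06,0,0,0,0,0],[0.05,0.06,0,0,0,0,0]]'; python3 -m jog '[[0.05,0.01,0,0,0,0,0],[0.05,0.02,0,0,0,0,0],[0.05,0.03,0,0,0,0,0],[0.05,0.04,0,0,0,0,0],[0.05,0.05,0,0,0,0,0],[0.05,0.058,0,0,0,0,0],[0.05,0.058,0,0,0,0,0]]'; python3 -c "
from h import *
go(*incase(-.0235,.084),.0275,CY-90)"
```

```text
time_s: 15.18
position: [0.5011, 0.199, 0.0275]
tcp_rot: [[0.984, -0.177, 0.004], [-0.177, -0.984, -0.0], [0.004, -0.001, -1.0]]
force: [0.5, -0.9, 1.4]
opening: 0.109
grasp_force: 30.0
time_s: 16.05
position: [0.5584, 0.1886, 0.0275]
tcp_rot: [[0.984, -0.177, 0.004], [-0.177, -0.984, -0.0], [0.004, -0.0, -1.0]]
force: [1.9, -1.3, 0.5]
opening: 0.114
grasp_force: 30.0
[0.009, 0.0, 0.0] [-0.03, -0.24, -0.08]
```

```bash
python3 -m jog '[[0.05,0.003,0,0,0,0,0],[0.05,0.006,0,0,0,0,0],[0.05,0.008,0,0,0,0,0],[0.05,0.0095,0,0,0,0,0],[0.05,0.0095,0,0,0,0,0]]';python3 -m jog '[[0.05,0.001,0,0,0,0,0],[0.05,0.002,0,0,0,0,0],[0.05,0.002,0,0,0,0,0]]'
```

```text
time_s: 16.68
position: [0.5653, 0.1873, 0.0276]
tcp_rot: [[0.984, -0.177, -0.0], [-0.177, -0.984, -0.0], [0.0, 0.0, -1.0]]
force: [-2.9, 0.2, 5.0]
opening: 0.114
grasp_force: 30.0
time_s: 17.05
position: [0.5672, 0.1869, 0.0276]
tcp_rot: [[0.984, -0.177, -0.0], [-0.177, -0.984, -0.0], [-0.0, 0.0, -1.0]]
force: [-2.2, -0.3, 4.4]
opening: 0.113
grasp_force: 30.0
```

```bash
for i in 1 2; do python3 -m jog '[[0.05,0.001,0,0,0,0,0],[0.05,0.001,0,0,0,0,0]]' | grep -E 'posi|force: \['; done
```

```text
position: [0.5681, 0.1867, 0.0276]
force: [-3.0, -0.0, 4.8]
position: [0.5681, 0.1867, 0.0276]
force: [-5.3, 1.0, 6.4]
```

```bash
python3 - <<'E'
from h import *
for c in("top","scene"):
    img,d,W=cloud(c); x,y,z=np.moveaxis(W,-1,0)
    cv2.imwrite('pics/%s3.png'%c,img); np.savez(c+'3.npz',img=img,W=W)
a=cv2.imread('pics/top3.png');b=cv2.imread('pics/scene3.png')
cv2.imwrite('pics/home.png',cv2.resize(np.hstack([a[130:250,170:300],b[140:260,210:340]]),None,fx=3,fy=3,interpolation=2))
E
```

```text
(no output)
```

View pics/home.png

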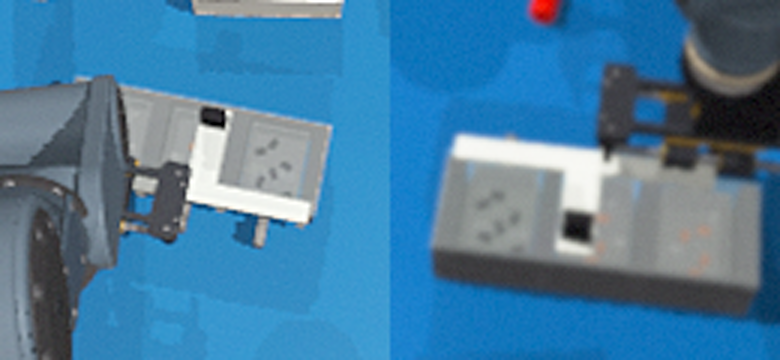

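The orange parts now show inside the left bay at about (690,235) in the right crop, and the tool stopped advancing. I press on a little to confirm the back wall.

```bash
for i in 1 2; do python3 -m jog '[[0.05,0.001,0,0,0,0,0],[0.05,0.0015,0,0,0,0,0],[0.05,0.0015,0,0,0,0,0]]' | grep -E 'posi|force: \['; done
```

```text
position: [0.5681, 0.1867, 0.0276]
force: [-6.5, 2.6, 8.1]
position: [0.5681, 0.1867, 0.0276]
force: [-9.6, 3.1, 10.2]
```

```bash
python3 -m jog '[[0.05,-0.003,0,0,0,0,0],[0.05,-0.003,0,0,0,0,0]]'; python3 -m jog '[[0.2,0,0,0,0,0,0],[0.35,0,0,0,0,0,0],[0.4,0,0,0,0,0,0],[0.4,0,0,0,0,0,0]]'; python3 -m jog '[[0.4,0,0,-0.02,0,0,0],[0.4,-0.02,0,-0.05,0,0,0],[0.4,-0.08,0,-0.1,0,0,0],[0.4,-0.13,0,-0.15,0,0,0],[0.4,-0.15,0.06,-0.2,0,0,0],[0.4,-0.15,0.12,-0.22,0,0,0],[0.4,-0.15,0.18,-0.22,0,0,0],[0.4,-0.15,0.2,-0.22,0,0,0]]'; python3 - <<'E'
from h import *
for c in("top","scene"):
    img,d,W=cloud(c); x,y,z=np.moveaxis(W,-1,0)
    cv2.imwrite('pics/%s4.png'%c,img); np.savez(c+'4.npz',img=img,W=W)
    Q=(W[...,:2]-CASE)@yaw(CY) # case coords
    for yc in(84,0,-84):
        m=(abs(Q[...,1]*1000-yc)<9)&(Q[...,0]<-.012)&(Q[...,0]>-.1)&(z>.015)&(z<.045)
        q=Q[m]*1000; print(c,yc,len(q), np.round([np.percentile(q[:,0],p) for p in(0,3,50,97,100)],1) if len(q) else '', np.round(np.median(q[:,1]),1) if len(q) else '')
    m=(abs(Q[...,0]-.075)<.02)&(abs(Q[...,1])<.05)&(z>.085)&(z<.12); print('grip',m.sum(),Q[m].mean(0),W[m].mean(0))
    r=models.tip_of(c,'drawer_top_pull'); print([((np.round((np.array(k['xyz'][:2])-CASE)@yaw(CY)*1000)).tolist(),round(k['p'],2)) for k in r])
a=cv2.imread('pics/top4.png');b=cv2.imread('pics/scene4.png')
cv2.imwrite('pics/home2.png',cv2.resize(np.hstack([a[130:230,170:300],b[140:240,210:340]]),None,fx=3,fy=3,interpolation=2))
E
```

```text
time_s: 18.65
position: [0.5681, 0.1867, 0.0275]
tcp_rot: [[0.984, -0.176, -0.002], [-0.176, -0.984, -0.0], [-0.002, 0.001, -1.0]]
force: [-5.1, 2.2, 6.4]
opening: 0.108
grasp_force: 30.0
time_s: 19.15
position: [0.5696, 0.1864, 0.0274]
tcp_rot: [[0.984, -0.177, 0.001], [-0.177, -0.984, -0.0], [0.001, 0.0, -1.0]]
force: [-0.6, 0.2, -0.3]
opening: 0.385
grasp_force: 0.0
time_s: 20.15
position: [0.386, 0.0145, 0.2487]
tcp_rot: [[0.984, -0.177, 0.003], [-0.177, -0.984, -0.002], [0.003, 0.001, -1.0]]
force: [0.4, -0.9, 1.0]
opening: 0.399
grasp_force: 0.0
top 84 38 [-37.3 -37.  -25.4 -13.4 -12.8] 81.0
top 0 33 [-37.6 -37.5 -25.4 -14.1 -12.1] -2.4
top -84 31 [-37.  -36.8 -26.6 -14.7 -13.6] -85.1
grip 47 [ 0.07142892 -0.01778301] [0.64290345 0.07016631 0.0998111 ]
[([-118.0, -426.0], 0.64), ([-20.0, 83.0], 0.5)]
scene 84 8 [-36.1 -35.6 -32.2 -28.4 -28.2] 84.1
scene 0 10 [-35.7 -35.4 -32.  -27.7 -27.5] 1.3
scene -84 8 [-33.8 -33.8 -31.7 -28.1 -27.8] -82.5
grip 81 [ 0.07701926 -0.01534783] [0.6488342  0.0715834  0.09654915]
[([-112.0, -425.0], 0.65)]
```

View pics/home2.png

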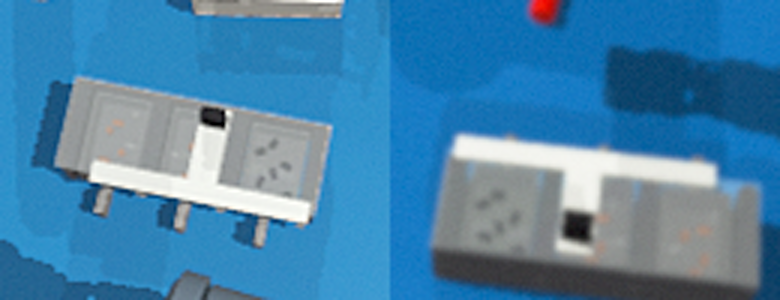

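All three pulls end in line, at case x of about −37 mm, so the drawer is home. The lock's black grip is at (213,117) in the left crop. Next I move above it.

```bash
python3 -c "
from h import *
go(.6459,.0709,.17,CY-90);go(.6459,.0709,.087,CY-90)"
```

```text
[0.2453, -0.1008, 0.0781] [-0.0, -0.06, -0.23]
[0.2452, -0.1008, 0.1611] [-0.0, -0.06, -0.23]
```

```bash
python3 -m jog '[[0.6,0.06,-0.03,0,0,0,0],[0.6,0.12,-0.06,0.01,0,0,0],[0.6,0.18,-0.09,0.03,0,0,0],[0.6,0.23,-0.1008,0.05,0,0,0],[0.6,0.2453,-0.1008,0.078,0,0,0],[0.6,0.2453,-0.1008,0.078,0,0,0],[0.6,0.2453,-0.1008,0.11,0,0,0],[0.6,0.2453,-0.1008,0.14,0,0,0],[0.6,0.2453,-0.1008,0.155,0,0,0],[0.6,0.2453,-0.1008,0.161,0,0,0],[0.6,0.2453,-0.1008,0.161,0,0,0]]'; python3 -m jog '[[0.5,0,0,0,0,0,0],[0.4,0,0,0,0,0,0],[0.33,0,0,0,0,0,0],[0.28,0,0,0,0,0,0],[0.2,0,0,0,0,0,0],[0.2,0,0,0,0,0,0]]'; python3 -c "
from h import *
go(*incase(.075,.022),.087,CY-90)"
```

```text
time_s: 21.72
position: [0.6458, 0.0724, 0.0873]
tcp_rot: [[0.984, -0.176, 0.001], [-0.176, -0.984, -0.0], [0.001, 0.0, -1.0]]
force: [0.1, 0.4, -0.8]
opening: 0.601
grasp_force: 0.0
time_s: 22.48
position: [0.6457, 0.0718, 0.0869]
tcp_rot: [[0.984, -0.176, 0.0], [-0.176, -0.984, -0.001], [0.001, 0.001, -1.0]]
force: [-0.2, -1.9, 2.0]
opening: 0.295
grasp_force: 30.0
[0.001, -0.0377, -0.0002] [0.04, -0.03, -0.07]
```

```bash
python3 -m jog '[[0.2,0,-0.005,0,0,0,0],[0.2,0,-0.012,0,0,0,0],[0.2,0,-0.02,0,0,0,0],[0.2,0,-0.028,0,0,0,0],[0.2,0,-0.033,0,0,0,0],[0.2,0,-0.036,0,0,0,0],[0.2,0,-0.037,0,0,0,0],[0.2,0,-0.037,0,0,0,0]]'; for i in 1 2 3; do python3 -m jog '[[0.2,0,-0.0007,0,0,0,0],[0.2,0,-0.0015,0,0,0,0],[0.2,0,-0.0015,0,0,0,0]]' | grep -E 'posi|force: \['; done
```

```text
time_s: 23.48
position: [0.6522, 0.1088, 0.0868]
tcp_rot: [[0.984, -0.177, 0.001], [-0.177, -0.984, 0.0], [0.0, -0.0, -1.0]]
force: [-0.9, -0.3, 4.7]
opening: 0.292
grasp_force: 30.0
position: [0.6523, 0.1089, 0.0868]
force: [-2.3, -3.5, 5.5]
position: [0.6522, 0.109, 0.0868]
force: [-2.1, -7.1, 6.7]
position: [0.6523, 0.109, 0.0868]
force: [-3.2, -11.9, 7.0]
```

The slide stopped after 37.8 mm, which puts it at its end stop. I ease off, release and rise.

```bash
python3 -m jog '[[0.2,0,0.003,0,0,0,0],[0.2,0,0.004,0,0,0,0],[0.4,0,0.004,0,0,0,0],[0.55,0,0.004,0,0,0,0],[0.6,0,0.004,0,0,0,0],[0.6,0,0.004,-0.03,0,0,0],[0.6,0,0.004,-0.08,0,0,0],[0.6,-0.06,0.004,-0.13,0,0,0],[0.6,-0.12,0.05,-0.16,0,0,0],[0.6,-0.18,0.1,-0.16,0,0,0],[0.6,-0.24,0.16,-0.16,0,0,0],[0.6,-0.24,0.2,-0.16,0,0,0],[0.6,-0.24,0.2,-0.16,0,0,0],[0.6,-0.24,0.2,-0.16,0,0,0],[0.6,-0.24,0.2,-0.16,0,0,0]]'; python3 - <<'E'
from h import *
for c in("top","scene"):
    img,d,W=cloud(c); z=W[...,2]; cv2.imwrite('pics/%s5.png'%c,img)
    Q=(W[...,:2]-CASE)@yaw(CY)
    m=(abs(Q[...,0]-.075)<.02)&(abs(Q[...,1])<.07)&(z>.085)&(z<.12); print('grip',m.sum(),Q[m].mean(0))
    for yc in(84,0,-84):
        m=(abs(Q[...,1]*1000-yc)<9)&(Q[...,0]<-.012)&(Q[...,0]>-.1)&(z>.015)&(z<.045)
        print(yc,np.round(Q[m].min(0)*1000,1) if m.any() else '')
a=cv2.imread('pics/top5.png');b=cv2.imread('pics/scene5.png')
cv2.imwrite('pics/end.png',np.hstack([a[80:320,100:500],b[80:320,50:450]]))
E
```

```text
time_s: 26.48
position: [0.3821, -0.0414, 0.2468]
tcp_rot: [[0.984, -0.177, 0.001], [-0.177, -0.984, -0.0], [0.001, 0.0, -1.0]]
force: [0.9, 0.0, 0.1]
opening: 0.602
grasp_force: 0.0
grip 46 [0.07171319 0.01982592]
84 [-36.7  77.7]
0 [-37.6  -6.5]
-84 [-37.3 -90.1]
grip 85 [0.0768182  0.02232655]
84 [-34.7  80.3]
0 [-36.8  -3. ]
-84 [-33.4 -86.6]
```

View pics/end.png

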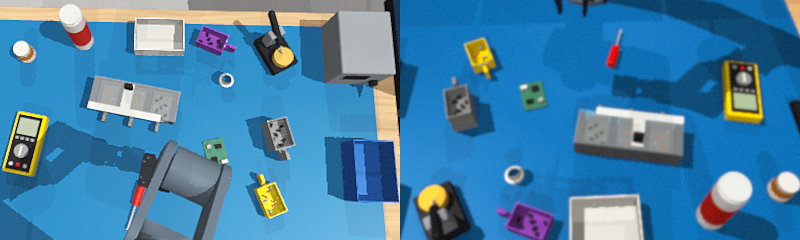

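The lock grip has moved 37.6 mm, to case y of about 21 mm where the end stop is 22 mm. The drawers are in line, the pile stands at (278,135), and the arm is clear.

```bash
python3 -c "
from rig import workorder
print(workorder.hand_in())"
```

```text
the job is handed in; nothing more can be done
None
```

The job is handed in with no verdict returned: by my measurements the top drawer is home in the left bay, the lock slide is at its end stop, and the arm is clear, with nothing else seen to have moved.

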